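# Charge the deburring tumbler from a drop-bottom cup

### The job

Charge the tumbler: take the drop-bottom cup by its handle off the stand without letting its bottom open, hold it upright over the middle of the orange tumbler bowl with its underside just above the rim (about 5 cm above it at most), then squeeze the red release tab against the handle so that the bottom swings open and all four rivets drop into the bowl. Hang the emptied cup back on its stand, both lugs down in their notches, and let go (its bottom may hang open). Drop no rivet on the bench, and leave the hammer, the bar end and the forged eye where they lie.

Things in the scene. Friction and masses are not known exactly. Their poses are not given: they have to be found in the camera images.
- cup_grip (a point): Centre of the drop cup's handle, on the cup's axis, 112 mm above its underside; grasp here. Axes: z up, x along the handle bar, y across it towards the red tab. Fixed black bar: x +-39, y -23 to +8 mm, z +-15 mm, on two straps at x = +-40 mm. Fingers coming down on either side along y take bar and tab together: 46 mm over all at rest, about 39 mm squeezed home.
- tab_face (a point): Centre of the red release tab's outer face, 23 mm from cup_grip along y at rest. Tab 44 mm wide (x), 87 to 123 mm above the cup's underside, 11 mm of air between it and the bar. Its lever crosses over the cup's rim 73 to 76 mm above the underside (y = 20 to 52 mm) and runs down the cup's side to a hook under the bottom: keep fingertips over 80 mm above the underside.
- release (a joint): Turn of the release lever with the tab, rad: 0 at rest, 0.17 home. Sprung: the tab begins to yield at 8 to 13 N of squeeze; the hook lets go at about 0.10 rad, reached at 13 to 19 N (bar and tab then about 42 mm over all). A squeeze of 5 to 7 N, or fingers stopped at 44 to 45 mm, carries the cup unreleased; 30 N, or fingers closed to 39 mm, releases it surely.
- bottom (a joint): Angle of the cup's hinged bottom, rad: 0 shut and latched, about 1.5 hanging open. It falls open by itself when the lever lets it go and does not shut again. Hinged at the cup's -y side; open, it hangs 87 mm below the cup's underside.
- cup_outlet (a point): Centre of the cup's underside, on its axis; cup axes as cup_grip. Open-topped plain metal cylinder 76 mm in diameter, 62 mm tall, about 0.27 kg, with four rivets (0.17 kg) standing in it.
- cup_seat (a point): Point on the cup's axis level with the undersides of its two lugs, 40 mm above the cup's underside; cup axes. The lugs are flat steel bars 20 mm wide (y), 5 mm thick, reaching out along +x and -x to 66 mm from the axis.
- stand_seat (a point): Midway between the fixed stand's two notches, level with their floors, 150 mm above the bench. Where the cup hangs: cup_seat lies here, axes alike. Lug play is about 6 mm each way in y, 10 mm in x. To clear the stand from any side the cup must be 80 mm or more above this with the bottom shut, 160 mm with it hanging open.
- stand: The stand; origin under its centre on the bench, axes as stand_seat. Base plate 170 x 130 mm, two blue uprights 10 mm thick at x = +-56 mm. Each top is a notch about 33 mm wide (y) at its floor, wider above, between sloped horns 20 mm high.
- bowl_mouth (a point): Centre of the mouth of the fixed orange tumbler bowl, level with its rim, 175 mm above the bench; z up. Round, 250 mm across outside, 238 mm inside at the rim; inner floor 101 mm below the rim; a small cone in its middle, tip 35 mm below the rim.
- rivet0_mid (a point): Centre of one of the four alike steel rivets that stand in the cup: head 21 mm across and 8 mm thick, shank 12 mm thick, 34 mm long in all, 42 g; z along the shank away from the head. The point is 15 mm from the head's end.
- rivet1_mid (a point): Centre of one of the four alike steel rivets that stand in the cup: head 21 mm across and 8 mm thick, shank 12 mm thick, 34 mm long in all, 42 g; z along the shank away from the head. The point is 15 mm from the head's end.
- rivet2_mid (a point): Centre of one of the four alike steel rivets that stand in the cup: head 21 mm across and 8 mm thick, shank 12 mm thick, 34 mm long in all, 42 g; z along the shank away from the head. The point is 15 mm from the head's end.
- rivet3_mid (a point): Centre of one of the four alike steel rivets that stand in the cup: head 21 mm across and 8 mm thick, shank 12 mm thick, 34 mm long in all, 42 g; z along the shank away from the head. The point is 15 mm from the head's end.
- hammer: Bystander: smith's hammer, 300 mm long, lying on the bench; origin under its middle, x along the handle.
- bar_end: Bystander: dark steel bar end 120 x 45 x 30 mm, lying on the bench; origin at the centre of its underside.
- forged_eye: Bystander: dark forged hook eye, about 180 x 95 mm and 22 mm thick, lying on the bench; origin under the centre of the eye.
Not all that is in view belongs to the job. What is shaped like the part that bears cup_grip but green is not meant.

How it is judged:
By the outcome, as a careful person would: the job done as asked, in the order asked, and still so for the second after the job is handed in, with the robot touching nothing.
It also fails if it takes over 58 s, if anything falls off the work surface, if the arm or the gripper's body presses on something with over 40 N, if the wrist force passes 120 N, or if a joint passes its speed limit or range.

### The arm

A 6-joint arm with a two-finger parallel gripper is mounted at the origin on the work surface. World frame = base frame: x ahead of the robot, y to its left, z up, the work surface at z = 0. Lengths are in m, angles in rad, forces in N, time in s.
With the tool pointing down it reaches from about 0.35 to 0.975 m from the base axis. Payload 4.9 kg.
Tool frame: the origin (TCP) lies at the very end of the fingers, on their centre line; the grasp point (between the pads) lies manip.grip_point_offset behind it (manip.grip_point_offset is the distance from the TCP to the grasp point, in m); z points along the fingers, y is the direction in which the jaws open and shut (so a half turn about z gives the same grasp; the last joint's range is limited). The gripper opens to 85 mm and grips with 20 to 120 N. Pads are 22 mm wide; open, the fingers measure 114 mm over their backs; the gripper's body (76 mm by 85 mm) begins 54 mm behind the grasp point. The pads swing forward as they close: fully open they stand 13 mm farther back than shut.
Start: joints at [1.181, 0.053, 1.613, -0, 1.476, -0.119], TCP at [0.167, 0.602, 0.193] pointing down, gripper open.
Joint ranges: [-3.01, 3.01], [-1.01, 2.22], [0.06, 2.58], [-1.02, 4.17], [0.09, 2.62], [-3.14, 3.14]. Speed limits (rad/s): [2.57, 2.57, 3.14, 3.14, 3.14, 3.14].

### API

Orientations are given as a unit quaternion [w, x, y, z].
In Python, from plant import status, grab_frame, camera_params, ticket, boxes_of, outline_of, manip gives the robot as it stands. The module is installed in compiled form; this text tells all that it offers.
- The arm moves only by the tool play_rows, never from a script. Its argument "deltas" is a list of rows, each a list of 2 entries, a list of its own where there are three numbers: the shift along the world's x, y, z in m, then the turn about the world's z in rad. A call has 1 to 5 rows; each row is the pose to reach, as a shift and turn from the pose commanded when the call began; what a row does not reach only later rows make up. A row lasts 1/8 s, in which the tool goes at most 62.5 mm and 10.7 degrees, less where a joint would pass 70% of its speed; a pose out of reach is approached as far as the arm can. A call with a gripper value outside its range is refused whole. "grip" is the opening, from -1 (shut) to 1 (fully open), set as the call begins (left out, the last holds). The fingers move at their own pace and stop on an object; the grip force is fixed at half the most. Time passes only in rows, so rows that repeat a pose let the fingers close. It gives the time, the measured TCP pose, the force and the opening at its end, in the units of the state.
- status.state(): the state, without advancing time (a new reading comes with each control period).
- grab_frame(name): name is "side" or "top"; returns (picture, depth): 384x512x3 uint8, blue, green, red; 384x512 float32, m along the optical axis (not along the pixel's ray), 0 where there is no reading.
- camera_params(name): a dict with "mtx" (3x3 intrinsics, pixels), "distortion" ([k1, k2, p1, p2, k3] as OpenCV has them; the pictures are not rectified), "world_from_camera" (4x4, takes a point from camera to world coordinates). Camera axes: x right, y up, looking along -z (the intrinsics and any distortion apply to the point x, -y, -z); pixel columns grow to the right and rows downward; lengths in m; the calibration is good to about 2 mm. A picture is of the moment at which its call begins. camera_params takes no time and is no camera call.
- ticket.job_done(): hands the job in, once; it reports no verdict.
Trained networks look in the newest picture that a camera, given by its name, has taken for a name from the list of things; names that differ only in an ending like _2 or _b are one class to them, and where a whole thing is asked for, a point or a joint stands for the part that bears it (a point fixed in the world has none). Each returns a list of dicts, best first, with "confidence" (0 to 1); they miss things now and then, are a little off and sometimes report something else, mostly with a low value. They report only what shows in the picture. A call takes as long as a camera call. They do not tell look-alikes from the thing itself.
- boxes_of(camera, name): "box" ([left, top, right, bottom] in pixels, round what is visible of it).
- outline_of(camera, name): "region" (384x512 bool, what is visible of it) and "box" ([left, top, right, bottom] in pixels, round what is visible of it).
The state is a dict: "time": time; "joint_pos": joint angles; "joint_vel": joint speeds; "joint_efforts": joint torques, N m; "tool_pos": TCP position; "tool_rot": TCP orientation; "contact_force": force on the tool from outside, world axes, zero at the start; "ft_torque": the same for the moment, N m; "gripper_width": opening from 0.0 (shut) to 1.0 (fully open).
Only numpy, scipy, OpenCV 4.12 (cv2) and the standard library are available. Lean on these libraries where they do the work, as an engineer would, in place of code of your own. Each camera call takes 0.05 s, during which the arm holds its last target.

## Working session

There is one attempt and no reset: what is moved stays moved. The work goes in short steps, Python scripts to look and compute and a tool call to move; the robot and the scene stay as the last step left them, time stands still between calls to the robot, and variables do not carry over. Pictures are saved under pics/ and viewed, and the job is handed in when it is done.

Besides the shell and the picture viewer there is one more tool, called after ">>>" by a JSON object that holds its "name" and its "arguments". play_rows: Moves the arm, as the interface text tells. Its arguments: {"type":"object","properties":{"deltas":{"type":"array"},"grip":{"type":"number"}},"required":["deltas"]}

```bash
ls; mkdir -p pics; cat > h.py <<'E'
import numpy as np, cv2
from plant import status, grab_frame, camera_params, ticket, boxes_of, outline_of, manip
def world(cam,depth,mask=None):
    p=camera_params(cam); K=np.array(p['mtx'],float); d=np.array(p['distortion'],float); T=np.array(p['world_from_camera'])
    h,w=depth.shape
    u,v=np.meshgrid(np.arange(w),np.arange(h))
    n=cv2.undistortPoints(np.stack([u,v],-1).reshape(-1,1,2).astype(np.float64),K,d).reshape(h,w,2)
    P=np.stack([n[...,0]*depth,-n[...,1]*depth,-depth,np.ones_like(depth)],-1)
    return (P@T.T)[...,:3]
def proj(cam,pts):
    p=camera_params(cam); T=np.linalg.inv(np.array(p['world_from_camera']))
    q=np.c_[np.atleast_2d(pts),np.ones(len(np.atleast_2d(pts)))]@T.T
    q=q[:,:3]*[1,-1,-1]
    return cv2.projectPoints(q,np.zeros(3),np.zeros(3),np.array(p['mtx'],float),np.array(p['distortion'],float))[0].reshape(-1,2)
E
python3 - <<'E'
from h import *
print(status.state()); print(manip.grip_point_offset)
for c in ('side','top'):
    im,d=grab_frame(c); cv2.imwrite(f'pics/{c}0.png',im); np.save(f'{c}0.npy',d); np.save(f'{c}0_im.npy',im)
    p=camera_params(c); print(c,np.array(p['world_from_camera']).round(3).tolist(),p['mtx'])
    for n in ('cup_grip','stand','bowl_mouth','tab_face'):
        try: print(n,[(round(b['confidence'],2),[int(x) for x in b['box']]) for b in boxes_of(c,n)][:4])
        except Exception as e: print(n,e)
E
```

```text
pics
{'time': 0.0, 'joint_pos': array([ 1.18098038e+00,  5.33658350e-02,  1.61431225e+00, -1.04735618e-05,
        1.47598198e+00, -1.19001697e-01]), 'joint_vel': array([-6.46758351e-04, -1.35845186e-03,  9.57534002e-05,  8.38757265e-05,
       -1.40652293e-03,  6.67934269e-04]), 'joint_efforts': array([ 2.15082626e-03, -3.93695855e+01, -3.70169449e+01,  9.99177701e-05,
        7.26430735e-03,  2.57403528e-06]), 'tool_pos': array([0.16693158, 0.60156306, 0.19174663]), 'tool_rot': array([-2.55110247e-04,  1.34993151e-01,  9.90845992e-01, -1.00174140e-03]), 'contact_force': array([-0.15354684,  0.10447617,  0.31309489]), 'ft_torque': array([0.02320468, 0.00169295, 0.02172622]), 'gripper_width': 1.0020977432950204}
0.0187
side [[0.917, 0.293, -0.272, 0.153], [-0.399, 0.634, -0.662, -1.057], [-0.021, 0.716, 0.698, 1.24], [0.0, 0.0, 0.0, 1.0]] [[491.29773166   0.         260.87364587]
 [  0.         491.29773166 183.35211474]
 [  0.           0.           1.        ]]
cup_grip [(0.96, [158, 136, 185, 178]), (0.87, [210, 123, 249, 165])]
stand [(0.86, [205, 144, 259, 195]), (0.45, [204, 189, 297, 279])]
bowl_mouth [(0.79, [205, 186, 299, 279]), (0.55, [214, 125, 247, 166])]
tab_face [(0.5, [167, 141, 185, 164])]
top [[-0.018, 0.997, -0.076, 0.46], [-1.0, -0.019, -0.012, -0.026], [-0.013, 0.076, 0.997, 1.447], [0.0, 0.0, 0.0, 1.0]] [[363.84088698   0.         254.64450898]
 [  0.         363.84088698 192.03809918]
 [  0.           0.           1.        ]]
cup_grip [(0.78, [147, 237, 182, 262]), (0.76, [183, 176, 210, 213])]
stand [(0.62, [186, 172, 223, 221])]
bowl_mouth [(0.58, [267, 173, 337, 245])]
tab_face [(0.48, [182, 188, 191, 199]), (0.41, [158, 237, 172, 251])]
```

```bash
python3 - <<'E'
import cv2,numpy as np
a=cv2.imread('pics/side0.png')[90:310,110:380];cv2.imwrite('pics/side0c.png',cv2.resize(a,None,fx=2.7,fy=2.7,interpolation=cv2.INTER_CUBIC))
a=cv2.imread('pics/top0.png');cv2.imwrite('pics/top0c.png',cv2.resize(a[120:310,80:370],None,fx=2.7,fy=2.7,interpolation=cv2.INTER_CUBIC))
E
```

```text
(no output)
```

View pics/side0.png

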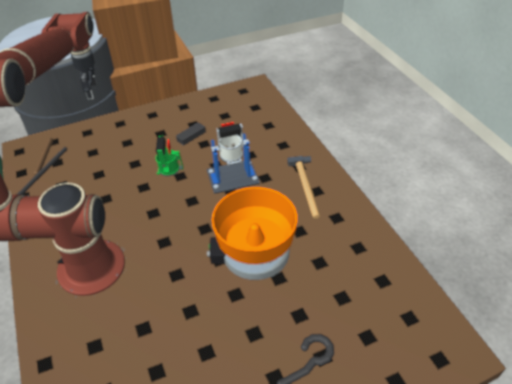

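View pics/side0c.png

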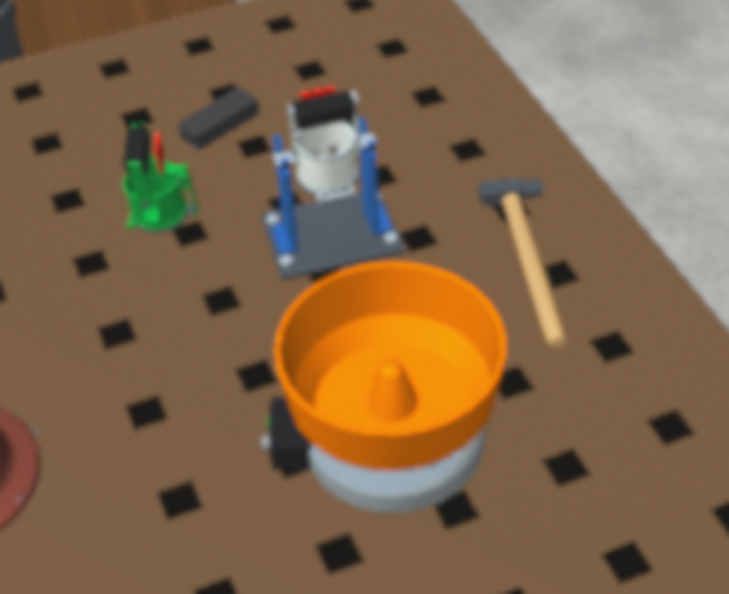

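View pics/top0c.png

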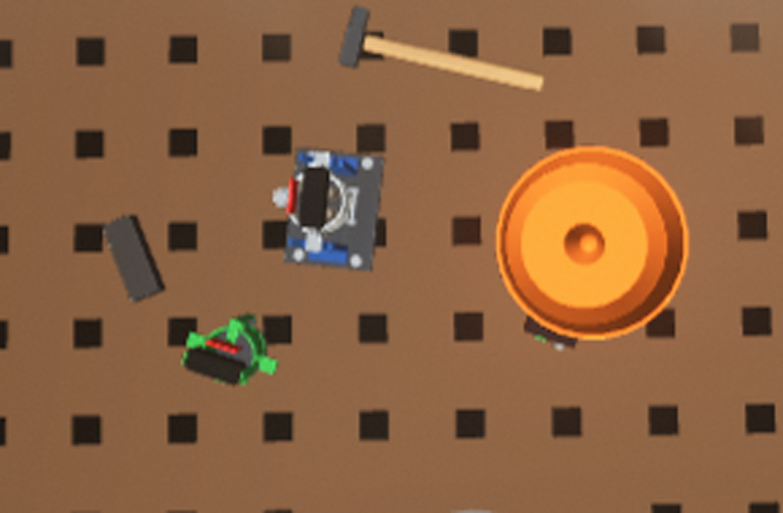

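The side and top views show the real cup on the blue stand: handle at about (230,133) in side and (196,193) in top, with the red tab facing +y. The green look-alike is at about (168,158) in side, and the bowl is centred near (297,210) in top. Next I measure positions from depth.

```bash
python3 - <<'E'
from h import *
for c in ('top','side'):
    im=np.load(c+'0_im.npy').astype(int); d=np.load(c+'0.npy'); W=world(c,d)
    b,g,r=im[...,0],im[...,1],im[...,2]
    box=dict(top=(165,230,160,235),side=(115,205,195,265))[c]
    m0=np.zeros(d.shape,bool); m0[box[0]:box[1],box[2]:box[3]]=1; m0&=d>0
    red=m0&(r>120)&(g<70)&(b<70)
    blk=m0&(r<60)&(g<60)&(b<60)&(W[...,2]>0.2)
    blue=m0&(b>110)&(r<90)&(W[...,2]>0.12)
    for n,m in (('red',red),('blk',blk),('blue',blue)):
        P=W[m]; print(c,n,len(P), P.mean(0).round(4) if len(P) else '', np.percentile(P,[5,50,95],axis=0).round(3).tolist() if len(P) else '')
    P=W[blk]; P=P[P[:,2]>P[:,2].max()-0.015]
    if len(P)>5:
        print('blktop',P.mean(0).round(4),P.min(0).round(3),P.max(0).round(3)); rect=cv2.minAreaRect((P[:,:2]*1000).astype(np.float32)); print(rect)
    if len(W[red])>5: print('red rect',cv2.minAreaRect((W[red][:,:2]*1000).astype(np.float32)))
    P=W[blue]; 
    # bowl rim
    org=(r>180)&(g>60)&(b<80)&(d>0)&(W[...,2]>0.165)&(W[...,2]<0.185)
    P=W[org]; 
    A=np.c_[2*P[:,:2],np.ones(len(P))]; s=np.linalg.lstsq(A,(P[:,:2]**2).sum(1),rcond=None)[0]
    print(c,'rim',len(P),s[:2].round(4),np.sqrt(s[2]+s[:2]@s[:2]).round(4),np.median(P[:,2]))
E
```

```text
top red 15 [0.5567 0.2134 0.227 ] [[0.54, 0.211, 0.22], [0.555, 0.214, 0.228], [0.576, 0.216, 0.233]]
top blk 205 [0.5547 0.1841 0.235 ] [[0.524, 0.171, 0.226], [0.554, 0.184, 0.236], [0.588, 0.2, 0.239]]
top blue 60 [0.5543 0.1938 0.1575] [[0.492, 0.163, 0.131], [0.601, 0.195, 0.159], [0.614, 0.224, 0.171]]
blktop [0.5547 0.1849 0.2358] [0.52  0.168 0.228] [0.591 0.202 0.242]
((555.8724365234375, 185.93003845214844), (30.769018173217773, 72.89837646484375), 83.36004638671875)
red rect ((558.2003173828125, 213.14476013183594), (2.0090086460113525, 40.54988479614258), 84.55518341064453)
top rim 435 [ 0.4933 -0.164 ] 0.1207 0.1736560951420818
side red 31 [0.5571 0.2146 0.2279] [[0.539, 0.21, 0.222], [0.557, 0.214, 0.228], [0.576, 0.22, 0.234]]
side blk 170 [0.553  0.1763 0.2293] [[0.523, 0.167, 0.216], [0.553, 0.174, 0.232], [0.583, 0.19, 0.238]]
side blue 100 [0.552  0.1824 0.1452] [[0.491, 0.158, 0.123], [0.6, 0.177, 0.146], [0.611, 0.223, 0.168]]
blktop [0.5531 0.1776 0.2331] [0.518 0.161 0.226] [0.589 0.194 0.24 ]
((553.2685546875, 181.91867065429688), (32.238956451416016, 67.67927551269531), 81.37519836425781)
red rect ((557.9386596679688, 214.2947540283203), (12.71013355255127, 44.014129638671875), 82.58857727050781)
side rim 675 [ 0.493  -0.1664] 0.1209 0.17205717753916794
```

>>> {"name": "play_rows", "arguments": {"deltas": [[[0,0,0.06],0],[[0.04,-0.04,0.11],0.05],[[0.08,-0.085,0.12],0.1],[[0.12,-0.125,0.13],0.15],[[0.16,-0.17,0.13],0.155]], "grip": 1}}

```text
time: 1.12
tool_pos: [0.327, 0.433, 0.3248]
tool_rot: [0.001, 0.057, 0.998, 0.001]
contact_force: [1.2, 0.4, -0.1]
gripper_width: 0.999
```

>>> {"name": "play_rows", "arguments": {"deltas": [[[0.045,-0.045,0],0],[[0.09,-0.09,0],0],[[0.13,-0.135,0],0],[[0.175,-0.18,0],0],[[0.2,-0.21,0],0]]}}

```text
time: 1.75
tool_pos: [0.5271, 0.2217, 0.3228]
tool_rot: [0.0, 0.059, 0.998, -0.0]
contact_force: [0.4, 0.5, 0.8]
gripper_width: 1.0
```

```bash
cat > st.py <<'E'
from h import *
s=status.state(); w,x,y,z=s['tool_rot']
jaw=np.degrees(2*np.arctan2(y,x)-np.pi/2)
print(round(s['time'],2),s['tool_pos'].round(4),'jaw',jaw.round(2),'F',s['contact_force'].round(2),'T',s['ft_torque'].round(2),'g',round(s['gripper_width'],4))
E
python3 st.py
```

```text
1.75 [0.5271 0.2217 0.3228] jaw 83.25 F [0.36 0.48 0.77] T [-0.01  0.05  0.02] g 0.9997
```

>>> {"name": "play_rows", "arguments": {"deltas": [[[0.0285,-0.0285,0],0],[[0.0285,-0.0285,-0.03],0],[[0.0285,-0.0285,-0.06],0],[[0.0285,-0.0285,-0.09],0],[[0.0285,-0.0285,-0.1],0]]}}

```text
time: 2.38
tool_pos: [0.5529, 0.1952, 0.2205]
tool_rot: [-0.002, 0.058, 0.998, -0.001]
contact_force: [0.0, 0.2, -0.4]
gripper_width: 1.002
```

```bash
python3 st.py; python3 - <<'E'
from h import *
for c,b in (('side',(90,210,180,300)),('top',(140,250,130,270))):
    im,d=grab_frame(c); cv2.imwrite(f'pics/{c}1.png',cv2.resize(im[b[0]:b[1],b[2]:b[3]],None,fx=5,fy=5,interpolation=cv2.INTER_CUBIC))
E
```

```text
2.38 [0.5529 0.1952 0.2205] jaw 83.36 F [ 0.04  0.18 -0.39] T [-0.03 -0.    0.07] g 1.0021
```

View pics/side1.png

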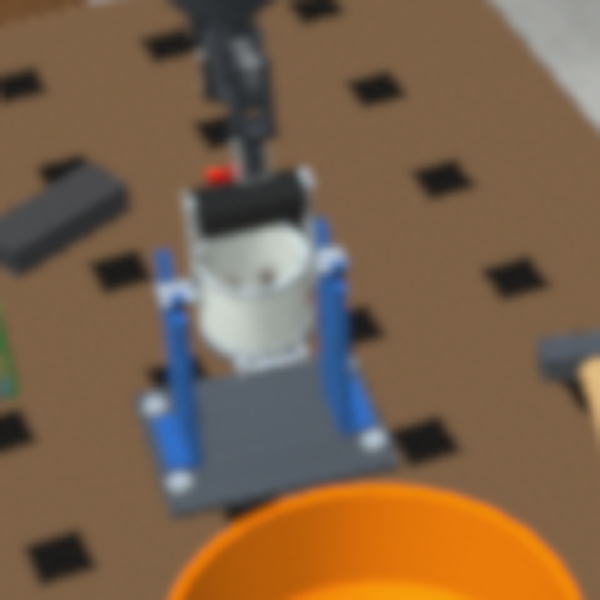

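```bash
python3 - <<'E'
from h import *
s=status.state(); t=s['tool_pos']
j=np.array([np.cos(np.radians(83.3)),np.sin(np.radians(83.3)),0])
for o in (-.0425,-.057,.0425):
    for dz in (0,.013): print(o,dz,((proj('side',t+j*o+[0,0,dz])-[180,90])*5).round(0), proj('top',t+j*o+[0,0,dz]).round(1))
print('grip',((proj('side',np.array([.5555,.193,.222]))-[180,90])*5).round(0))
E
```

```text
-0.0425 0 [[255. 232.]] [[205.8 194.6]]
-0.0425 0.013 [[254. 217.]] [[205.3 194.4]]
-0.057 0 [[261. 245.]] [[210.1 195.1]]
-0.057 0.013 [[259. 230.]] [[209.6 194.8]]
0.0425 0 [[225. 158.]] [[180.9 192.2]]
0.0425 0.013 [[223. 143.]] [[180.1 191.9]]
grip [[244. 195.]]
```

View pics/top1.png

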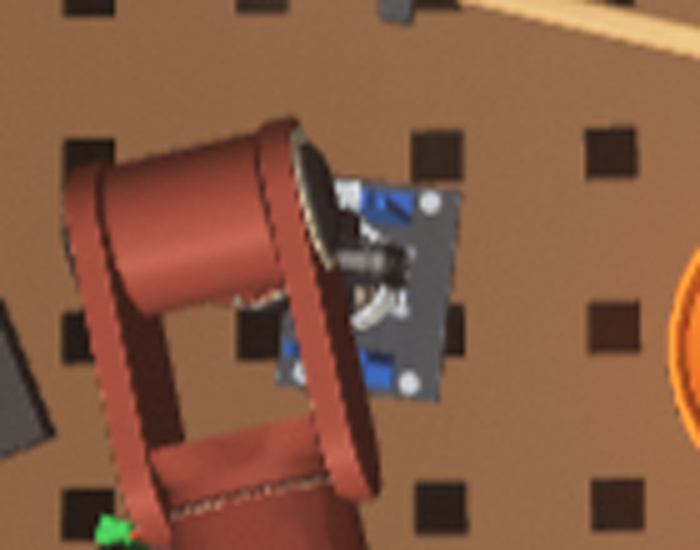

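>>> {"name": "play_rows", "arguments": {"deltas": [[[0,0,-0.012],0],[[0,0,-0.02],0],[[0,0,-0.02],0]]}}

```text
time: 2.85
tool_pos: [0.5537, 0.1955, 0.2023]
tool_rot: [-0.001, 0.058, 0.998, -0.0]
contact_force: [-0.8, -0.2, -0.0]
gripper_width: 1.002
```

```bash
python3 st.py; python3 - <<'E'
from h import *
for c,b in (('side',(90,210,180,300)),):
    im,d=grab_frame(c); cv2.imwrite(f'pics/{c}2.png',cv2.resize(im[b[0]:b[1],b[2]:b[3]],None,fx=5,fy=5,interpolation=cv2.INTER_CUBIC))
E
```

```text
2.85 [0.5537 0.1955 0.2023] jaw 83.37 F [-0.78 -0.23 -0.05] T [ 0.01 -0.05 -0.02] g 1.002
```

View pics/side2.png

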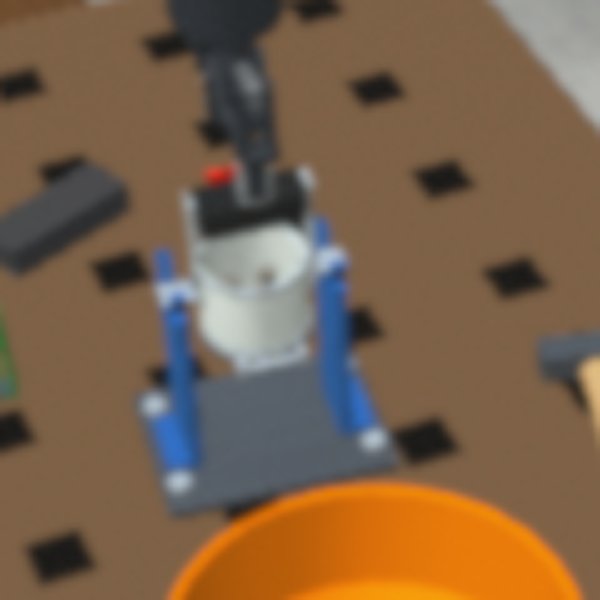

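```bash
python3 - <<'E'
from h import *
im,d=grab_frame('side'); W=world('side',d)
for v in range(108,142,1):
    print(v,[(W[v,u]*1000).round(0).astype(int).tolist()+[int(im[v,u].mean())] for u in (230,231,232,233)])
E
python3 st.py
```

```text
108 [[543, 125, 356, 97], [547, 126, 355, 91], [550, 126, 354, 76], [554, 127, 352, 67]]
109 [[543, 124, 353, 82], [549, 133, 346, 80], [551, 130, 347, 70], [554, 127, 348, 62]]
110 [[543, 126, 348, 76], [548, 131, 343, 76], [550, 127, 346, 67], [554, 130, 342, 61]]
111 [[543, 126, 345, 71], [546, 126, 343, 71], [549, 126, 343, 64], [553, 127, 340, 58]]
112 [[544, 131, 337, 62], [549, 137, 332, 62], [550, 127, 338, 58], [552, 125, 339, 56]]
113 [[543, 127, 336, 53], [547, 130, 333, 54], [549, 125, 336, 54], [551, 123, 336, 53]]
114 [[543, 127, 332, 49], [546, 128, 331, 50], [548, 122, 334, 50], [553, 129, 328, 51]]
115 [[543, 128, 328, 47], [544, 123, 331, 50], [548, 126, 327, 51], [550, 121, 330, 51]]
116 [[543, 131, 322, 50], [543, 119, 330, 56], [554, 144, 309, 57], [552, 126, 323, 54]]
117 [[675, 533, 6, 54], [552, 148, 303, 60], [554, 145, 305, 62], [552, 127, 318, 57]]
118 [[547, 145, 303, 56], [549, 139, 307, 61], [552, 139, 305, 62], [554, 134, 309, 59]]
119 [[543, 133, 309, 58], [547, 134, 307, 63], [547, 126, 312, 64], [552, 129, 309, 63]]
120 [[541, 126, 310, 60], [545, 12
[... 1339 characters left out ...]
14, 93], [559, 173, 210, 109], [562, 172, 210, 122]]
136 [[569, 227, 163, 124], [572, 224, 164, 140], [575, 223, 164, 157], [578, 220, 165, 170]]
137 [[568, 223, 162, 158], [572, 224, 160, 169], [575, 224, 159, 181], [576, 217, 163, 189]]
138 [[567, 223, 157, 170], [571, 225, 155, 178], [575, 225, 154, 186], [578, 222, 155, 192]]
139 [[568, 227, 150, 172], [573, 230, 146, 179], [574, 223, 151, 185], [576, 218, 154, 191]]
140 [[568, 228, 144, 173], [570, 221, 149, 179], [153, -1057, 1240, 185], [577, 221, 146, 190]]
141 [[569, 232, 137, 173], [572, 229, 138, 179], [574, 224, 141, 183], [577, 222, 141, 188]]
2.95 [0.5542 0.1955 0.2032] jaw 83.36 F [0.37 0.38 0.69] T [-0.04  0.04 -0.05] g 0.999
```

```bash
python3 - <<'E'
from h import *
d=np.load('side0.npy'); W=world('side',d); t=np.array([.1669,.6016,.1917])
m=(np.linalg.norm(W[...,:2]-t[:2],axis=-1)<.09)&(W[...,2]>.1)&(W[...,2]<.45)&(d>0)
v,u=np.where(m); o=np.argsort(-v)
for i in o[:25]: print(u[i],v[i],(W[v[i],u[i]]*1000).round(0))
print(proj('side',t),proj('side',t+[0,0,.013]))
im=cv2.imread('pics/side0.png'); cv2.imwrite('pics/s0g.png',cv2.resize(im[20:140,30:150],None,fx=5,fy=5,interpolation=cv2.INTER_CUBIC))
E
```

```text
92 98 [160. 552. 246.]
91 98 [156. 551. 247.]
90 98 [153. 555. 246.]
89 98 [149. 554. 247.]
88 98 [146. 562. 244.]
92 97 [161. 554. 248.]
87 97 [144. 562. 249.]
93 97 [164. 552. 248.]
88 97 [147. 550. 255.]
89 97 [150. 554. 252.]
90 97 [154. 539. 260.]
91 97 [157. 547. 254.]
93 96 [165. 553. 252.]
91 96 [158. 540. 262.]
89 96 [151. 547. 260.]
88 96 [148. 550. 259.]
92 96 [162. 558. 250.]
90 96 [155. 551. 256.]
87 96 [145. 559. 255.]
90 95 [156. 547. 263.]
93 95 [166. 559. 252.]
91 95 [159. 554. 257.]
89 95 [152. 547. 264.]
88 95 [149. 554. 261.]
92 95 [163. 553. 257.]
[[ 95.37246538 102.57618378]] [[94.52950513 99.7331385 ]]
```

View pics/s0g.png

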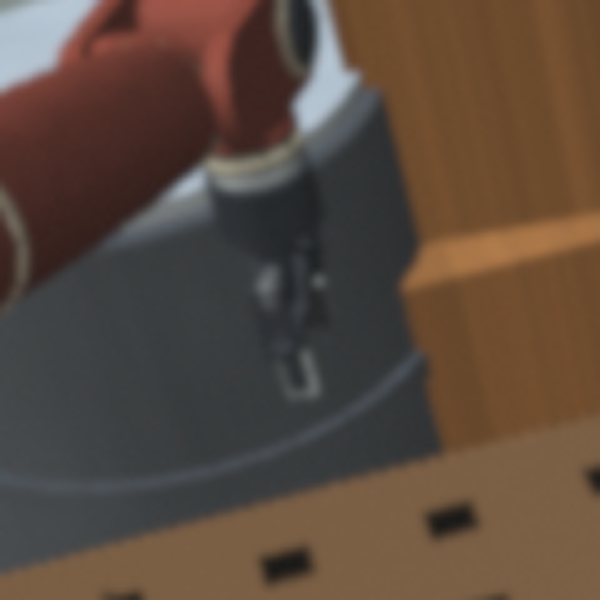

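```bash
python3 - <<'E'
from h import *
d=np.load('side0.npy'); W=world('side',d)
for v in range(50,101,2): print(v,[(W[v,u]*1000).round(0).astype(int).tolist() for u in (80,84,88,91,94)])
im,d=grab_frame('side'); W=world('side',d); print()
for v in range(60,132,3): print(v,[(W[v,u]*1000).round(0).astype(int).tolist() for u in (218,224,228,231,234,238)])
b=(20,150,160,300);cv2.imwrite('pics/s3.png',cv2.resize(im[b[0]:b[1],b[2]:b[3]],None,fx=4,fy=4,interpolation=cv2.INTER_CUBIC))
print(manip, [a for a in dir(manip) if a[0]!='_'])
E
```

```text
50 [[166, 461, 485], [180, 575, 425], [193, 568, 425], [222, 1216, 96], [235, 1198, 101]]
52 [[165, 571, 423], [178, 566, 422], [191, 574, 414], [201, 585, 406], [233, 1192, 94]]
54 [[163, 571, 415], [176, 564, 415], [189, 581, 403], [199, 583, 400], [230, 1183, 89]]
56 [[161, 567, 410], [174, 568, 406], [187, 568, 403], [197, 583, 392], [227, 1183, 78]]
58 [[159, 565, 404], [172, 574, 396], [185, 571, 394], [196, 582, 385], [225, 1183, 69]]
60 [[153, -1057, 1240], [170, 574, 388], [184, 572, 386], [193, 563, 388], [222, 1179, 60]]
62 [[155, 576, 384], [168, 562, 387], [182, 569, 380], [192, 577, 373], [220, 1192, 43]]
64 [[153, 567, 381], [166, 564, 378], [180, 570, 372], [190, 575, 366], [217, 1182, 38]]
66 [[151, 568, 373], [165, 563, 372], [178, 565, 367], [188, 572, 360], [214, 1172, 33]]
68 [[150, 568, 365], [163, 565, 363], [176, 563, 361], [187, 616, 329], [212, 1183, 16]]
70 [[148, 566, 359], [161, 565, 355], [174, 581, 343], [185, 609, 325], [197, 668, 290]]
72 [[145, 594, 336], [159, 562, 349], [172, 568, 342], [183, 617, 313], [207, 1170, 2]]
74 [[143, 586, 333], [157, 56
[... 3147 characters left out ...]
114 [[638, 579, 3], [533, 158, 315], [537, 129, 333], [545, 125, 333], [554, 123, 332], [715, 544, 1]]
117 [[635, 572, -8], [654, 548, 2], [536, 128, 322], [551, 146, 305], [554, 123, 320], [710, 532, -5]]
120 [[626, 549, -5], [648, 535, -2], [532, 118, 318], [543, 124, 311], [552, 122, 309], [700, 506, 0]]
123 [[616, 517, 5], [641, 516, -3], [534, 128, 300], [549, 144, 283], [678, 494, 1], [153, -1057, 1240]]
126 [[611, 506, -2], [542, 200, 235], [541, 152, 268], [548, 142, 274], [573, 187, 234], [584, 177, 237]]
129 [[518, 193, 235], [536, 182, 237], [539, 148, 260], [547, 143, 260], [153, -1057, 1240], [580, 168, 232]]
<Robot object at 0x7f50b7b63e00> ['IKError', 'grip_point_offset']
```

View pics/s3.png

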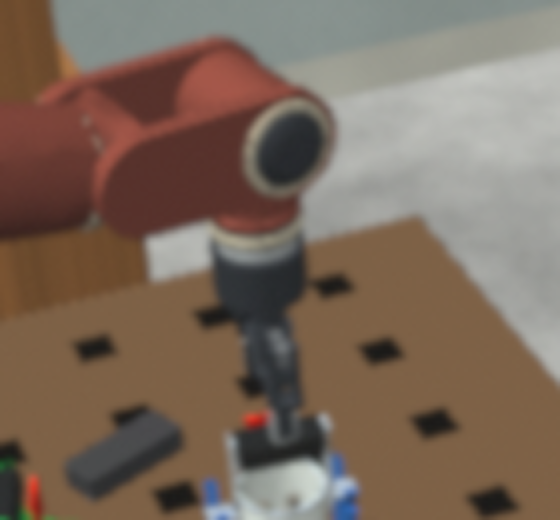

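>>> {"name": "play_rows", "arguments": {"deltas": [[[0.002,-0.0025,0],0],[[0.002,-0.0025,0],0],[[0.002,-0.0025,0],0]], "grip": 0.3}}

```text
time: 3.38
tool_pos: [0.5562, 0.1929, 0.2031]
tool_rot: [0.0, 0.058, 0.998, 0.0]
contact_force: [-0.1, -0.6, 0.3]
gripper_width: 0.651
```

```bash
python3 st.py; python3 - <<'E'
from h import *
im,d=grab_frame('side'); W=world('side',d)
for v in range(120,142,1): print(v,[(W[v,u]*1000).round(0).astype(int).tolist()+[int(im[v,u].mean())] for u in (228,230,232,234)])
b=(90,160,190,280);cv2.imwrite('pics/s4.png',cv2.resize(im[b[0]:b[1],b[2]:b[3]],None,fx=8,fy=8,interpolation=cv2.INTER_CUBIC))
E
python3 st.py
```

```text
3.38 [0.5562 0.1929 0.2031] jaw 83.35 F [-0.14 -0.57  0.26] T [ 0.04  0.02 -0.01] g 0.6506
120 [[536, 132, 308, 53], [546, 142, 298, 59], [551, 137, 300, 66], [555, 130, 303, 61]]
121 [[536, 132, 304, 62], [543, 134, 300, 55], [550, 136, 296, 58], [556, 134, 296, 64]]
122 [[537, 137, 296, 79], [542, 133, 297, 50], [550, 136, 293, 56], [683, 508, -6, 78]]
123 [[536, 136, 293, 96], [550, 158, 274, 52], [555, 152, 276, 62], [678, 495, 0, 88]]
124 [[544, 159, 271, 104], [550, 158, 269, 56], [556, 154, 270, 63], [577, 197, 234, 84]]
125 [[544, 161, 265, 104], [549, 155, 268, 56], [554, 150, 269, 61], [574, 190, 235, 76]]
126 [[545, 166, 258, 102], [548, 154, 265, 56], [555, 155, 262, 60], [572, 184, 236, 75]]
127 [[544, 162, 256, 102], [548, 154, 261, 59], [554, 152, 260, 63], [570, 179, 236, 74]]
128 [[543, 160, 254, 99], [546, 150, 260, 67], [554, 153, 255, 70], [566, 168, 241, 72]]
129 [[544, 164, 247, 91], [548, 157, 250, 75], [556, 159, 246, 74], [568, 174, 232, 65]]
130 [[542, 161, 245, 75], [552, 170, 236, 71], [559, 169, 234, 61], [566, 168, 232, 50]]
131 [[547, 174, 230, 53], [55
[... 369 characters left out ...]
4, 79], [559, 172, 211, 108], [567, 175, 206, 134]]
136 [[544, 171, 213, 103], [570, 228, 162, 124], [576, 225, 162, 156], [580, 214, 169, 177]]
137 [[562, 230, 158, 141], [569, 229, 157, 158], [574, 221, 161, 180], [580, 216, 163, 194]]
138 [[561, 228, 156, 158], [569, 229, 153, 171], [575, 225, 153, 186], [579, 213, 161, 196]]
139 [[562, 229, 150, 162], [568, 226, 151, 173], [575, 226, 148, 185], [580, 219, 152, 196]]
140 [[561, 230, 145, 161], [567, 224, 148, 173], [573, 220, 149, 185], [578, 214, 151, 195]]
141 [[560, 227, 144, 161], [570, 233, 135, 173], [576, 231, 135, 184], [580, 221, 141, 193]]
3.42 [0.5561 0.193  0.203 ] jaw 83.36 F [ 1.03 -0.46  0.66] T [ 0.01  0.02 -0.05] g 0.6526
```

View pics/s4.png

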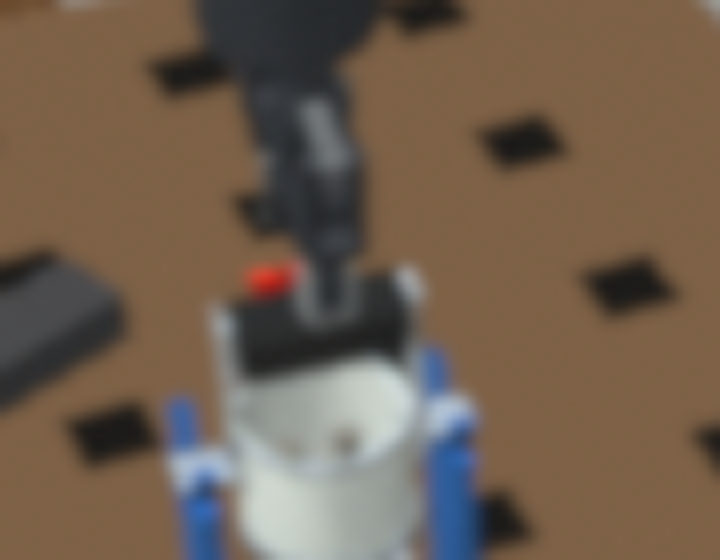

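>>> {"name": "play_rows", "arguments": {"deltas": [[[0,0,-0.005],0],[[0,0,-0.01],0],[[0,0,-0.015],0],[[0,0,-0.015],0]]}}

```text
time: 3.92
tool_pos: [0.5556, 0.1929, 0.187]
tool_rot: [-0.001, 0.058, 0.998, -0.0]
contact_force: [-0.4, 0.1, 0.7]
gripper_width: 0.655
```

```bash
python3 st.py; python3 - <<'E'
from h import *
im,d=grab_frame('side'); W=world('side',d)
for v in range(126,142,1): print(v,[(W[v,u]*1000).round(0).astype(int).tolist()+[int(im[v,u].mean())] for u in (228,230,232,234)])
b=(90,160,190,280);cv2.imwrite('pics/s5.png',cv2.resize(im[b[0]:b[1],b[2]:b[3]],None,fx=8,fy=8,interpolation=cv2.INTER_CUBIC))
E
```

```text
3.92 [0.5556 0.1929 0.187 ] jaw 83.37 F [-0.42  0.08  0.7 ] T [-0.03  0.05  0.03] g 0.6547
126 [[538, 142, 277, 83], [543, 138, 278, 51], [548, 132, 280, 55], [571, 182, 237, 58]]
127 [[535, 134, 279, 95], [549, 158, 257, 54], [554, 153, 259, 59], [569, 177, 238, 68]]
128 [[544, 163, 252, 99], [548, 155, 256, 57], [554, 153, 255, 62], [567, 170, 239, 73]]
129 [[543, 163, 248, 97], [548, 155, 252, 58], [553, 151, 253, 60], [567, 173, 233, 72]]
130 [[543, 164, 243, 97], [548, 158, 245, 60], [553, 151, 248, 58], [565, 166, 234, 69]]
131 [[542, 161, 241, 98], [547, 153, 245, 64], [553, 152, 244, 58], [567, 172, 225, 65]]
132 [[541, 159, 239, 96], [546, 153, 241, 69], [554, 154, 238, 62], [567, 174, 219, 62]]
133 [[542, 161, 233, 87], [547, 158, 234, 72], [555, 160, 229, 65], [566, 172, 217, 61]]
134 [[545, 173, 219, 68], [551, 171, 219, 68], [559, 173, 214, 70], [566, 173, 212, 83]]
135 [[545, 174, 214, 65], [551, 171, 214, 83], [559, 174, 210, 110], [566, 173, 208, 134]]
136 [[545, 174, 209, 103], [569, 227, 163, 124], [575, 223, 164, 157], [581, 219, 164, 177]]
137 [[562, 229, 159, 142], [567, 223, 162, 159], [577, 229, 154, 180], [580, 218, 161, 194]]
138 [[561, 226, 158, 159], [569, 230, 152, 171], [575, 225, 154, 186], [579, 213, 161, 197]]
139 [[563, 234, 146, 162], [568, 226, 151, 172], [574, 222, 152, 185], [580, 219, 151, 197]]
140 [[561, 228, 147, 162], [568, 226, 146, 173], [574, 225, 145, 185], [579, 216, 149, 196]]
141 [[560, 228, 143, 162], [567, 225, 142, 173], [574, 225, 140, 184], [580, 219, 143, 193]]
```

View pics/s5.png

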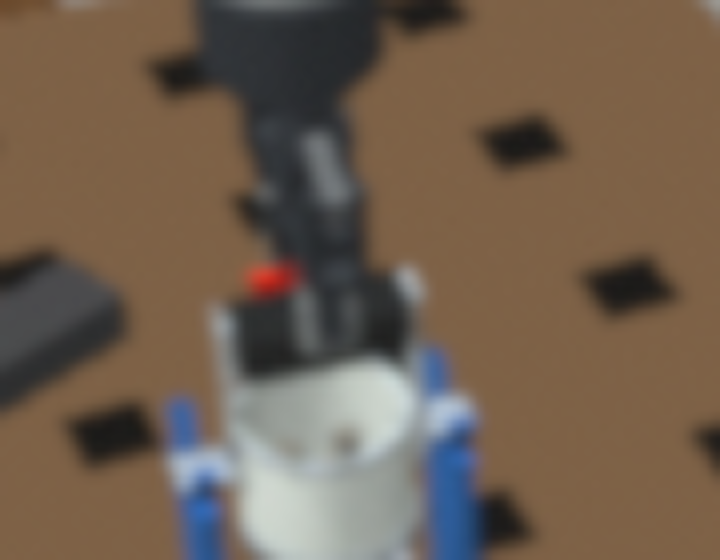

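>>> {"name": "play_rows", "arguments": {"deltas": [[[0,0,-0.003],0],[[0,0,-0.006],0],[[0,0,-0.006],0]]}}

```text
time: 4.35
tool_pos: [0.5559, 0.1929, 0.1815]
tool_rot: [-0.0, 0.058, 0.998, -0.0]
contact_force: [0.2, -0.7, 0.2]
gripper_width: 0.656
```

>>> {"name": "play_rows", "arguments": {"deltas": [[[0,0,-0.003],0],[[0,0,-0.006],0],[[0,0,-0.006],0]]}}

```text
time: 4.72
tool_pos: [0.5558, 0.1929, 0.1755]
tool_rot: [-0.0, 0.058, 0.998, -0.0]
contact_force: [0.5, 0.1, -0.7]
gripper_width: 0.652
```

```bash
python3 st.py; python3 - <<'E'
from h import *
im,d=grab_frame('side'); W=world('side',d)
for v in range(126,142,1): print(v,[(W[v,u]*1000).round(0).astype(int).tolist()+[int(im[v,u].mean())] for u in (228,230,232,234)])
b=(90,160,190,280);cv2.imwrite('pics/s6.png',cv2.resize(im[b[0]:b[1],b[2]:b[3]],None,fx=8,fy=8,interpolation=cv2.INTER_CUBIC))
im,d=grab_frame('top')
b=(150,240,140,260);cv2.imwrite('pics/t6.png',cv2.resize(im[b[0]:b[1],b[2]:b[3]],None,fx=6,fy=6,interpolation=cv2.INTER_CUBIC))
E
```

```text
4.72 [0.5558 0.1929 0.1755] jaw 83.37 F [ 0.48  0.07 -0.72] T [ 0.04 -0.02 -0.02] g 0.6523
126 [[535, 133, 283, 52], [545, 145, 272, 54], [549, 137, 276, 64], [556, 135, 275, 56]]
127 [[534, 132, 281, 59], [543, 140, 272, 57], [549, 137, 273, 66], [556, 138, 269, 56]]
128 [[534, 133, 276, 72], [541, 133, 274, 54], [548, 135, 270, 57], [554, 133, 269, 52]]
129 [[537, 143, 264, 81], [542, 139, 265, 51], [549, 137, 264, 51], [566, 168, 237, 54]]
130 [[544, 165, 242, 91], [546, 151, 251, 56], [554, 153, 247, 54], [568, 176, 226, 61]]
131 [[542, 160, 242, 97], [545, 149, 249, 63], [554, 154, 243, 57], [565, 166, 230, 65]]
132 [[542, 163, 236, 99], [544, 148, 246, 66], [552, 149, 242, 56], [566, 172, 221, 65]]
133 [[541, 159, 234, 99], [548, 160, 231, 68], [552, 151, 237, 55], [566, 171, 218, 71]]
134 [[542, 164, 226, 99], [545, 151, 235, 72], [553, 155, 229, 66], [567, 174, 211, 93]]
135 [[541, 162, 224, 101], [544, 150, 232, 91], [553, 155, 225, 101], [567, 175, 206, 135]]
136 [[542, 163, 219, 120], [547, 160, 220, 126], [553, 156, 220, 146], [580, 215, 168, 173]]
137 [[561, 227, 161, 146], [568, 224, 161, 157], [574, 221, 161, 176], [580, 216, 163, 192]]
138 [[561, 227, 157, 159], [569, 230, 152, 170], [575, 226, 153, 185], [580, 218, 157, 197]]
139 [[561, 229, 150, 162], [567, 224, 152, 172], [574, 222, 152, 186], [580, 219, 151, 197]]
140 [[562, 231, 145, 162], [567, 224, 148, 173], [575, 226, 144, 185], [580, 218, 148, 196]]
141 [[563, 235, 136, 162], [568, 228, 140, 173], [574, 224, 141, 184], [579, 218, 144, 193]]
```

View pics/s6.png

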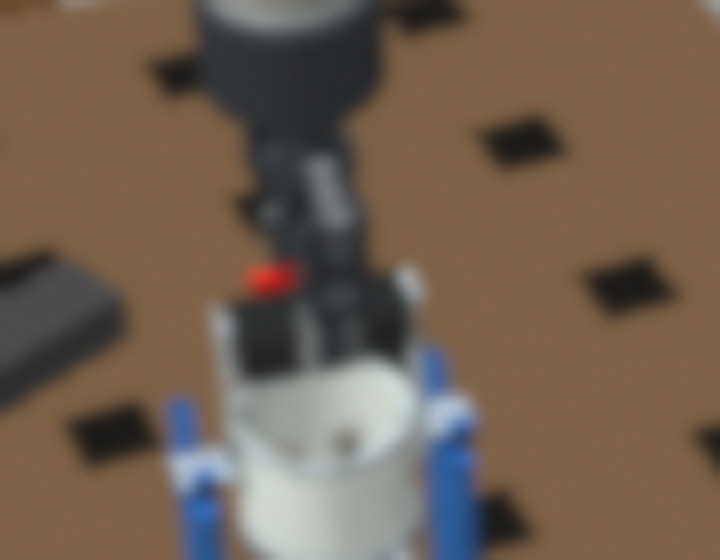

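View pics/t6.png

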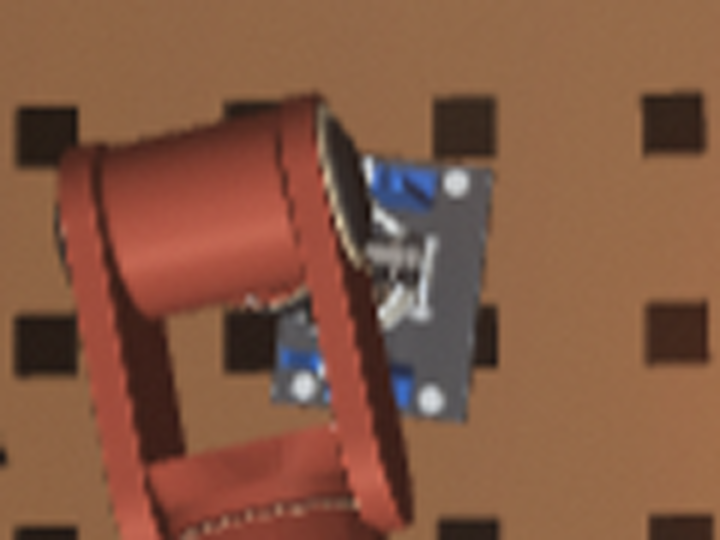

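>>> {"name": "play_rows", "arguments": {"deltas": [[[0,0,-0.004],0],[[0,0,-0.007],0],[[0,0,-0.007],0],[[0,0,-0.007],0]], "grip": 0.1}}

```text
time: 5.32
tool_pos: [0.556, 0.193, 0.1688]
tool_rot: [-0.0, 0.058, 0.998, -0.0]
contact_force: [-0.2, 0.1, -0.7]
gripper_width: 0.554
```

```bash
python3 st.py
```

```text
5.33 [0.556  0.193  0.1688] jaw 83.37 F [-0.2   0.07 -0.71] T [0.09 0.02 0.02] g 0.554
```

>>> {"name": "play_rows", "arguments": {"deltas": [[[0,0,0],0],[[0,0,0],0],[[0,0,0],0]], "grip": 0.047}}

```text
time: 5.7
tool_pos: [0.556, 0.1927, 0.169]
tool_rot: [-0.0, 0.058, 0.998, -0.0]
contact_force: [-1.3, -1.0, -0.4]
gripper_width: 0.53
```

```bash
python3 st.py
```

```text
5.7 [0.556  0.1927 0.169 ] jaw 83.36 F [-1.33 -1.04 -0.4 ] T [-0.25  0.2   0.05] g 0.5295
```

>>> {"name": "play_rows", "arguments": {"deltas": [[[0,0,0.002],0],[[0,0,0.004],0],[[0,0,0.004],0]]}}

```text
time: 6.08
tool_pos: [0.5559, 0.193, 0.1725]
tool_rot: [-0.0, 0.058, 0.998, 0.0]
contact_force: [-0.2, -0.8, -5.0]
gripper_width: 0.526
```

```bash
python3 st.py
```

```text
6.08 [0.5559 0.193  0.1725] jaw 83.37 F [-0.21 -0.78 -5.03] T [-0.02 -0.14 -0.01] g 0.5257
```

>>> {"name": "play_rows", "arguments": {"deltas": [[[0,0,0],0],[[0,0,0.005],0],[[0,0,0.01],0],[[0,0,0.01],0]], "grip": 0.033}}

```text
time: 6.58
tool_pos: [0.5567, 0.1931, 0.1841]
tool_rot: [0.001, 0.058, 0.998, 0.0]
contact_force: [1.2, 0.5, -4.2]
gripper_width: 0.517
```

```bash
python3 st.py;  python3 - <<'E'
from h import *
im,d=grab_frame('side')
b=(90,190,190,290);cv2.imwrite('pics/s7.png',cv2.resize(im[b[0]:b[1],b[2]:b[3]],None,fx=6,fy=6,interpolation=cv2.INTER_CUBIC))
E
```

```text
6.58 [0.5567 0.1931 0.1841] jaw 83.37 F [ 1.22  0.46 -4.24] T [0.02 0.04 0.01] g 0.5173
```

View pics/s7.png

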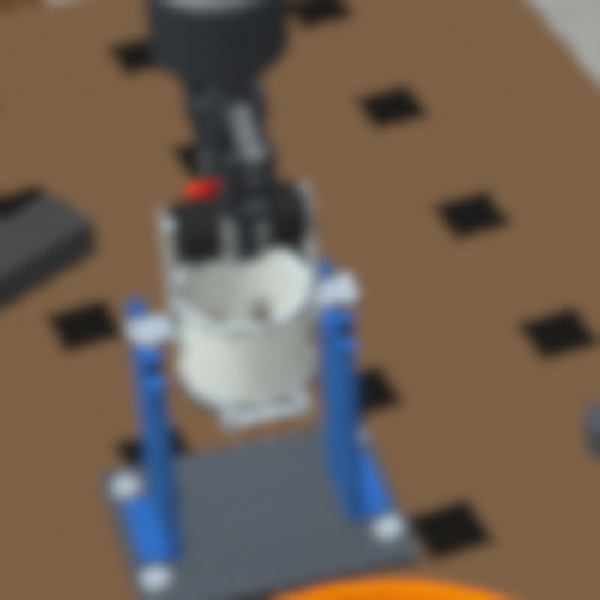

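>>> {"name": "play_rows", "arguments": {"deltas": [[[0,0,0.01],0],[[0,0,0.03],0],[[0,0,0.055],0],[[0,0,0.08],0],[[0,0,0.098],0]]}}

```text
time: 7.25
tool_pos: [0.5568, 0.1932, 0.2843]
tool_rot: [0.002, 0.058, 0.998, 0.0]
contact_force: [-0.7, 0.2, -4.0]
gripper_width: 0.515
```

>>> {"name": "play_rows", "arguments": {"deltas": [[[0,0,0.002],0],[[-0.002,-0.01,0.003],0],[[-0.006,-0.03,0.003],0],[[-0.011,-0.06,0.003],0],[[-0.017,-0.095,0.003],0]]}}

```text
time: 7.88
tool_pos: [0.538, 0.0961, 0.2827]
tool_rot: [-0.001, 0.058, 0.998, -0.0]
contact_force: [0.3, -0.5, -4.9]
gripper_width: 0.52
```

```bash
python3 st.py
```

```text
7.88 [0.538  0.0961 0.2827] jaw 83.36 F [ 0.33 -0.46 -4.85] T [-0.1  -0.04 -0.  ] g 0.5197
```

>>> {"name": "play_rows", "arguments": {"deltas": [[[-0.006,-0.035,0],0],[[-0.012,-0.07,0],0],[[-0.018,-0.105,0],0],[[-0.024,-0.14,0],0],[[-0.03,-0.17,0],0]]}}

```text
time: 8.5
tool_pos: [0.5075, -0.0743, 0.2828]
tool_rot: [-0.001, 0.059, 0.998, -0.0]
contact_force: [0.5, -0.7, -4.6]
gripper_width: 0.514
```

>>> {"name": "play_rows", "arguments": {"deltas": [[[-0.005,-0.03,0],0],[[-0.01,-0.06,0],0],[[-0.014,-0.08,0],0],[[-0.016,-0.092,0],0],[[-0.016,-0.092,0],0]]}}

```text
time: 9.12
tool_pos: [0.4924, -0.1647, 0.2834]
tool_rot: [-0.0, 0.059, 0.998, 0.0]
contact_force: [0.8, 1.5, -4.0]
gripper_width: 0.523
```

```bash
python3 st.py;  python3 - <<'E'
from h import *
im,d=grab_frame('side')
b=(110,290,150,350);cv2.imwrite('pics/s8.png',cv2.resize(im[b[0]:b[1],b[2]:b[3]],None,fx=3.3,fy=3.3,interpolation=cv2.INTER_CUBIC))
np.save('s8d.npy',d);np.save('s8im.npy',im)
im,d=grab_frame('top')
b=(130,290,200,370);cv2.imwrite('pics/t8.png',cv2.resize(im[b[0]:b[1],b[2]:b[3]],None,fx=3.3,fy=3.3,interpolation=cv2.INTER_CUBIC))
E
```

```text
9.12 [ 0.4924 -0.1647  0.2834] jaw 83.27 F [ 0.76  1.47 -3.97] T [ 0.03 -0.04 -0.  ] g 0.5229
```

View pics/s8.png

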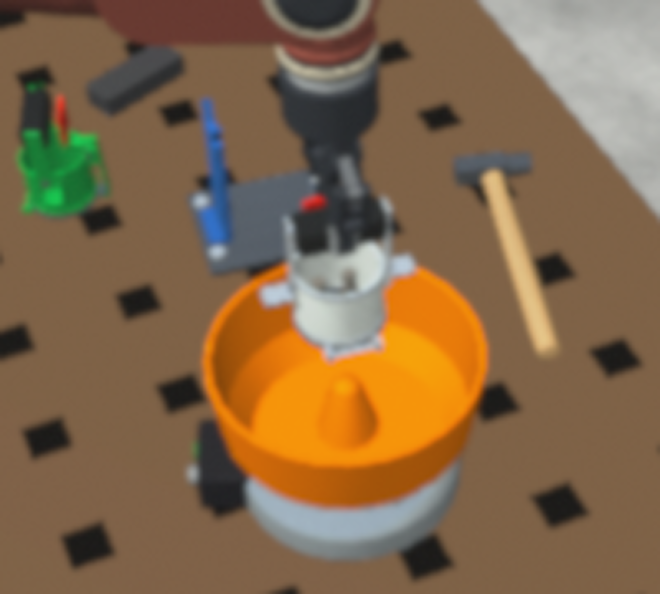

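View pics/t8.png

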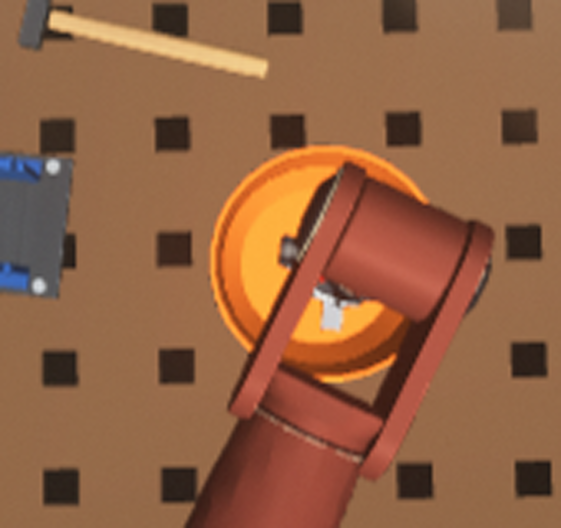

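```bash
python3 - <<'E'
from h import *
d=np.load('s8d.npy');im=np.load('s8im.npy').astype(int);W=world('side',d)
c=np.array([.4924,-.1647])
near=(np.linalg.norm(W[...,:2]-c,axis=-1)<.08)&(d>0)
blk=near&(im.max(-1)<60)&(W[...,2]<.37)
wh=near&(im.min(-1)>130)&(W[...,2]>.17)
v,u=np.where(wh); 
for uu in range(232,270,4):
    vv=v[u==uu]
    if len(vv): print(uu,[(W[x,uu]*1000).round(0).tolist() for x in (vv.min(),vv.max()-1)])
# predicted bar outline corners & cup bottom centre under assumption underside z
for h in (.22,.225,.23):
    for p in ([0,0,.127],[0,-.023,.127],[-.066,0,.04],[.066,0,.04]):
        a=np.radians(-6.7);R=np.array([[np.cos(a),-np.sin(a),0],[np.sin(a),np.cos(a),0],[0,0,1]])
        print(h,p,((proj('side',np.r_[c,h]+R@np.array(p))-[150,110])*3.3).round(0))
E
```

```text
232 [[441.0, -204.0, 622.0], [431.0, -168.0, 271.0]]
236 [[449.0, -209.0, 630.0], [444.0, -166.0, 268.0]]
240 [[458.0, -211.0, 634.0], [453.0, -167.0, 232.0]]
244 [[466.0, -214.0, 637.0], [458.0, -184.0, 229.0]]
248 [[473.0, -218.0, 634.0], [463.0, -202.0, 229.0]]
252 [[480.0, -224.0, 633.0], [473.0, -206.0, 224.0]]
256 [[516.0, -136.0, 261.0], [484.0, -208.0, 225.0]]
260 [[521.0, -154.0, 287.0], [496.0, -207.0, 223.0]]
264 [[530.0, -161.0, 285.0], [507.0, -212.0, 227.0]]
268 [[543.0, -160.0, 267.0], [534.0, -179.0, 269.0]]
0.22 [0, 0, 0.127] [[334. 209.]]
0.22 [0, -0.023, 0.127] [[342. 228.]]
0.22 [-0.066, 0, 0.04] [[262. 302.]]
0.22 [0.066, 0, 0.04] [[412. 267.]]
0.225 [0, 0, 0.127] [[334. 205.]]
0.225 [0, -0.023, 0.127] [[342. 224.]]
0.225 [-0.066, 0, 0.04] [[261. 298.]]
0.225 [0.066, 0, 0.04] [[412. 263.]]
0.23 [0, 0, 0.127] [[333. 200.]]
0.23 [0, -0.023, 0.127] [[341. 219.]]
0.23 [-0.066, 0, 0.04] [[261. 294.]]
0.23 [0.066, 0, 0.04] [[412. 259.]]
```

>>> {"name": "play_rows", "arguments": {"deltas": [[[0.0005,-0.001,-0.004],0],[[0.0005,-0.001,-0.009],0],[[0.0005,-0.001,-0.009],0],[[0.0005,-0.001,-0.009],0]]}}

```text
time: 9.72
tool_pos: [0.4936, -0.1648, 0.2749]
tool_rot: [-0.0, 0.058, 0.998, 0.0]
contact_force: [0.4, -0.3, -4.5]
gripper_width: 0.521
```

>>> {"name": "play_rows", "arguments": {"deltas": [[[0,0,0],0],[[0,0,0],0],[[0,0,0],0],[[0,0,0],0],[[0,0,0],0]], "grip": -0.2}}

```text
time: 10.35
tool_pos: [0.4936, -0.1651, 0.2751]
tool_rot: [0.0, 0.058, 0.998, -0.0]
contact_force: [0.2, 0.3, -2.2]
gripper_width: 0.42
```

```bash
python3 st.py;  python3 - <<'E'
from h import *
im,d=grab_frame('side')
b=(110,290,150,350);cv2.imwrite('pics/s9.png',cv2.resize(im[b[0]:b[1],b[2]:b[3]],None,fx=3.3,fy=3.3,interpolation=cv2.INTER_CUBIC))
E
```

```text
10.35 [ 0.4936 -0.1651  0.2751] jaw 83.36 F [ 0.19  0.3  -2.19] T [-0.07  0.02  0.  ] g 0.4204
```

View pics/s9.png

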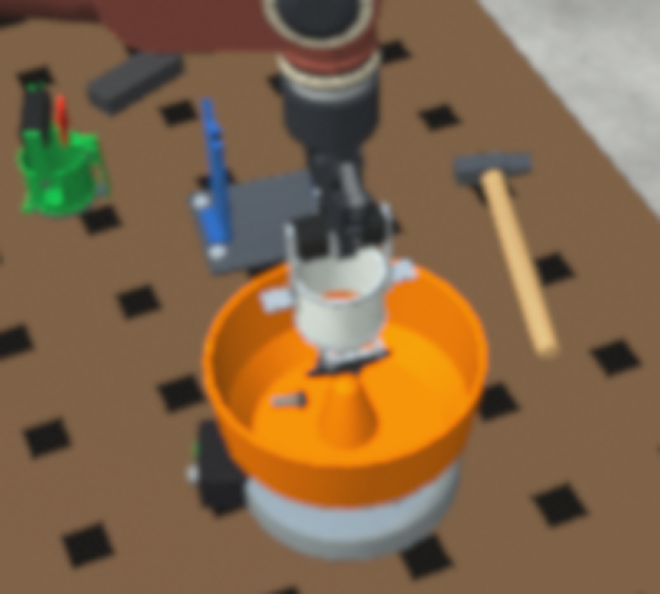

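>>> {"name": "play_rows", "arguments": {"deltas": [[[0,0,0.01],0],[[0,0,0.025],0],[[0,0,0.045],0],[[0,0,0.065],0],[[0,0,0.08],0]]}}

```text
time: 11.02
tool_pos: [0.494, -0.1652, 0.3575]
tool_rot: [0.001, 0.058, 0.998, -0.0]
contact_force: [-0.2, -0.3, -2.8]
gripper_width: 0.421
```

```bash
python3 st.py;  python3 - <<'E'
from h import *
im,d=grab_frame('side')
b=(110,290,150,350);cv2.imwrite('pics/s10.png',cv2.resize(im[b[0]:b[1],b[2]:b[3]],None,fx=3.3,fy=3.3,interpolation=cv2.INTER_CUBIC))
E
```

```text
11.03 [ 0.494  -0.1652  0.3575] jaw 83.37 F [-0.19 -0.31 -2.82] T [-0.03 -0.    0.01] g 0.4207
```

View pics/s10.png

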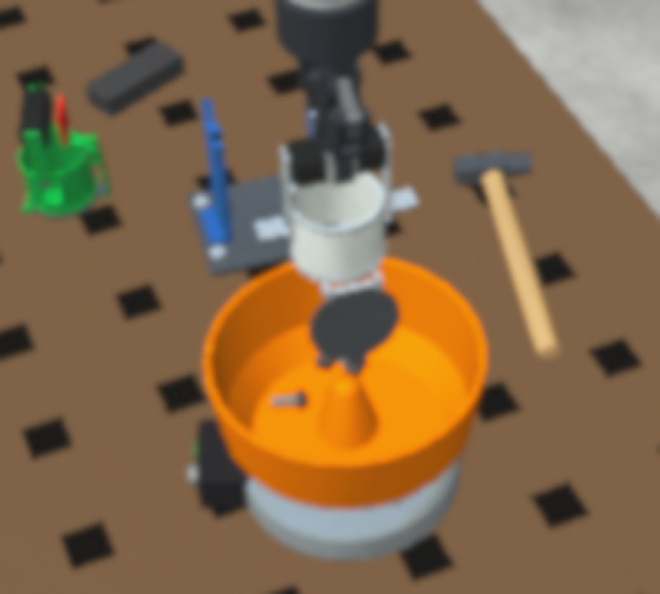

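>>> {"name": "play_rows", "arguments": {"deltas": [[[0.003,0.015,0],0],[[0.009,0.05,0],0],[[0.015,0.09,0],0],[[0.022,0.13,0],0],[[0.03,0.17,0],0]]}}

```text
time: 11.7
tool_pos: [0.5231, 0.0073, 0.3536]
tool_rot: [-0.001, 0.058, 0.998, 0.0]
contact_force: [0.9, 0.2, -3.0]
gripper_width: 0.423
```

>>> {"name": "play_rows", "arguments": {"deltas": [[[0.006,0.04,0],0],[[0.013,0.08,0],0],[[0.02,0.12,0],0],[[0.026,0.155,0],0],[[0.031,0.18,0],0]]}}

```text
time: 12.32
tool_pos: [0.5536, 0.1875, 0.3533]
tool_rot: [-0.001, 0.057, 0.998, -0.0]
contact_force: [0.9, 0.9, -3.6]
gripper_width: 0.424
```

>>> {"name": "play_rows", "arguments": {"deltas": [[[0.0,0.004,0],0],[[0,0.004,0],0]]}}

```text
time: 12.58
tool_pos: [0.554, 0.1892, 0.3541]
tool_rot: [-0.001, 0.058, 0.998, -0.0]
contact_force: [0.2, -0.9, -3.2]
gripper_width: 0.424
```

```bash
python3 st.py;  python3 - <<'E'
from h import *
im,d=grab_frame('side'); np.save('s11d.npy',d);np.save('s11im.npy',im)
b=(60,220,160,320);cv2.imwrite('pics/s11.png',cv2.resize(im[b[0]:b[1],b[2]:b[3]],None,fx=3.7,fy=3.7,interpolation=cv2.INTER_CUBIC))
im,d=grab_frame('top');np.save('t11d.npy',d);np.save('t11im.npy',im)
b=(150,260,130,370);cv2.imwrite('pics/t11.png',cv2.resize(im[b[0]:b[1],b[2]:b[3]],None,fx=3.3,fy=3.3,interpolation=cv2.INTER_CUBIC))
E
```

```text
12.57 [0.554  0.1892 0.3541] jaw 83.4 F [ 0.16 -0.93 -3.23] T [-0.03 -0.01  0.04] g 0.4242
```

View pics/s11.png

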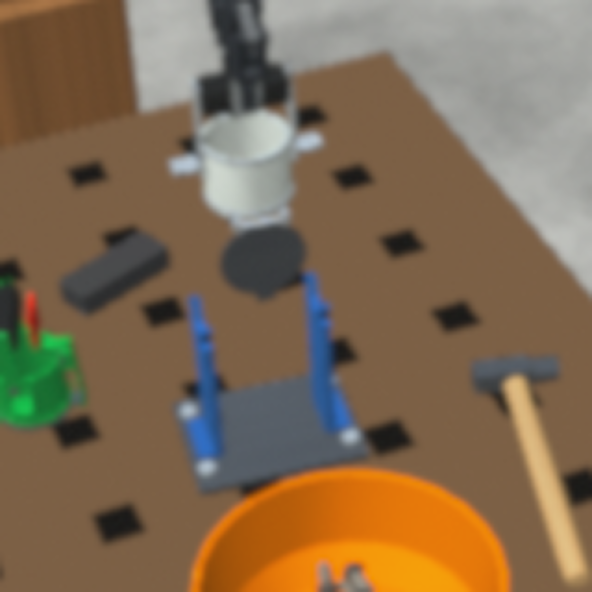

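View pics/t11.png

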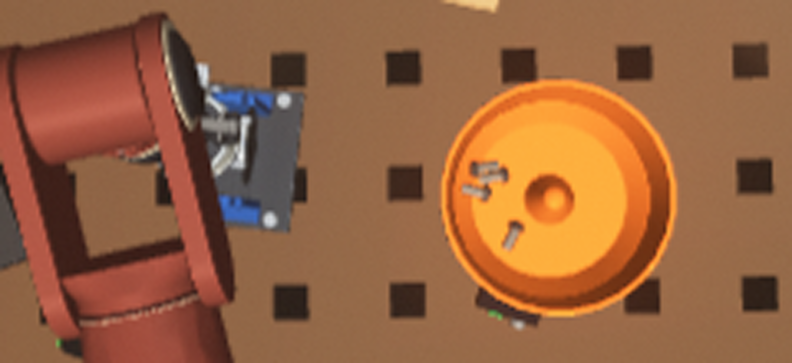

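```bash
python3 - <<'E'
from h import *
def lugs(d,im,c,zs):
    W=world('side',d); im=im.astype(int)
    a=np.radians(-6.7); X=np.array([np.cos(a),np.sin(a)]); Y=np.array([-X[1],X[0]])
    q=W[...,:2]-c; lx=q@X; ly=q@Y
    for s in (-1,1):
        m=(s*lx>.045)&(s*lx<.075)&(abs(ly)<.03)&(abs(W[...,2]-zs-.005)<.012)&(d>0)&(im.min(-1)>110)
        P=np.c_[lx[m],ly[m],W[...,2][m]]*1000
        print(s,m.sum(),np.median(P,0).round(1),P.min(0).round(0),P.max(0).round(0))
d=np.load('side0.npy');im=np.load('side0_im.npy');print('stand');lugs(d,im,[.556,.193],.150)
d=np.load('s8d.npy');im=np.load('s8im.npy');print('bowl');lugs(d,im,[.4924,-.1647],.150+.1145)
d=np.load('s11d.npy');im=np.load('s11im.npy');print('back');lugs(d,im,[.554,.1892],.150+.185)
E
```

```text
stand
-1 28 [-56.6   2.3 153.9] [-67. -10. 144.] [-45.  23. 159.]
1 21 [5.080e+01 1.000e-01 1.544e+02] [ 45. -18. 148.] [ 63.  20. 163.]
bowl
-1 51 [-56.3  -2.4 268. ] [-68. -12. 260.] [-45.  12. 274.]
1 40 [ 54.6  -2.2 267.9] [ 46. -11. 261.] [ 65.  11. 271.]
back
-1 29 [-54.9   0.4 337.8] [-65. -10. 333.] [-45.  14. 343.]
1 25 [ 54.9  -0.4 336.5] [ 46.  -8. 332.] [ 64.  15. 340.]
```

>>> {"name": "play_rows", "arguments": {"deltas": [[[0.0015,0.001,-0.015],0],[[0.0015,0.001,-0.045],0],[[0.0015,0.001,-0.08],0],[[0.0015,0.001,-0.11],0],[[0.0015,0.001,-0.13],0]]}}

```text
time: 13.3
tool_pos: [0.555, 0.1892, 0.2219]
tool_rot: [-0.002, 0.058, 0.998, -0.0]
contact_force: [-0.5, -0.4, -3.5]
gripper_width: 0.421
```

>>> {"name": "play_rows", "arguments": {"deltas": [[[0,0,-0.005],0],[[0,0,-0.012],0],[[0,0,-0.02],0],[[0,0,-0.025],0],[[0,0,-0.025],0]]}}

```text
time: 13.92
tool_pos: [0.5559, 0.19, 0.1996]
tool_rot: [-0.0, 0.058, 0.998, -0.0]
contact_force: [-0.2, -0.4, -2.9]
gripper_width: 0.42
```

```bash
python3 st.py;  python3 - <<'E'
from h import *
im,d=grab_frame('side')
b=(90,210,180,300);cv2.imwrite('pics/s12.png',cv2.resize(im[b[0]:b[1],b[2]:b[3]],None,fx=5,fy=5,interpolation=cv2.INTER_CUBIC))
E
```

```text
13.93 [0.5559 0.19   0.1996] jaw 83.37 F [-0.16 -0.39 -2.87] T [-0.02  0.04 -0.06] g 0.4199
```

View pics/s12.png

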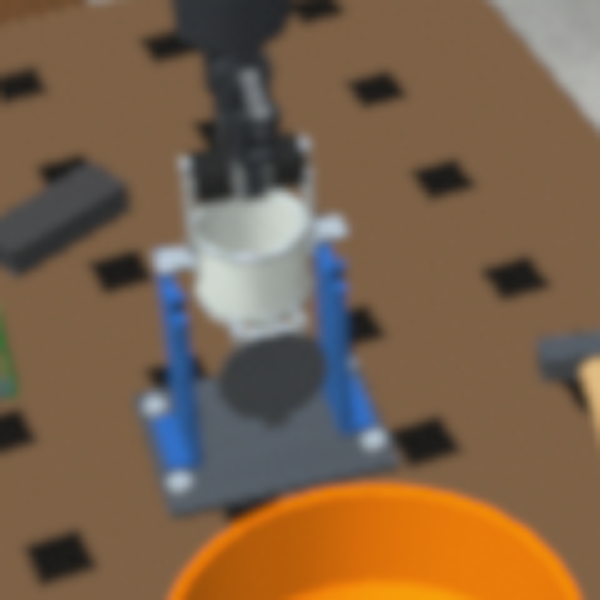

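>>> {"name": "play_rows", "arguments": {"deltas": [[[0,0,-0.006],0],[[0,0,-0.014],0],[[0,0,-0.021],0],[[0,0,-0.026],0],[[0,0,-0.027],0]]}}

```text
time: 14.6
tool_pos: [0.5557, 0.1899, 0.1722]
tool_rot: [-0.001, 0.058, 0.998, -0.0]
contact_force: [1.2, -0.3, -2.2]
gripper_width: 0.425
```

>>> {"name": "play_rows", "arguments": {"deltas": [[[0,0,-0.001],0],[[0,0,-0.002],0],[[0,0,-0.002],0]]}}

```text
time: 14.98
tool_pos: [0.5561, 0.19, 0.1711]
tool_rot: [0.0, 0.058, 0.998, 0.0]
contact_force: [0.2, -0.8, -2.2]
gripper_width: 0.42
```

```bash
python3 st.py;  python3 - <<'E'
from h import *
im,d=grab_frame('side'); lug=None
b=(90,210,180,300);cv2.imwrite('pics/s13.png',cv2.resize(im[b[0]:b[1],b[2]:b[3]],None,fx=5,fy=5,interpolation=cv2.INTER_CUBIC))
E
```

```text
14.97 [0.5561 0.19   0.1711] jaw 83.36 F [ 0.19 -0.79 -2.23] T [ 0.    0.01 -0.  ] g 0.4196
```

View pics/s13.png

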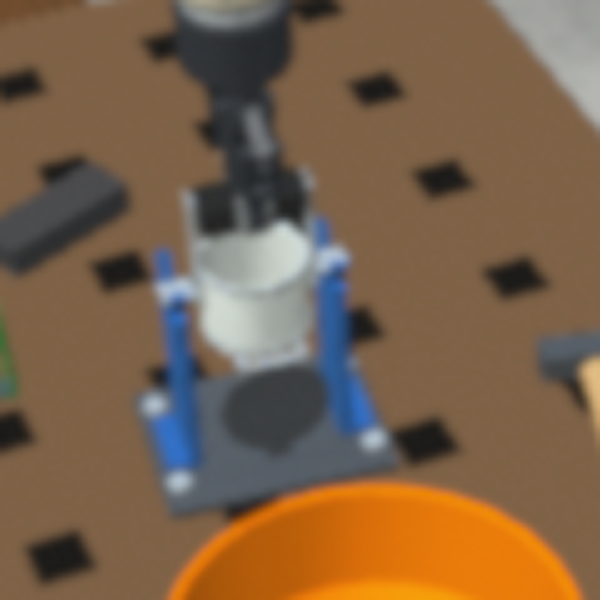

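>>> {"name": "play_rows", "arguments": {"deltas": [[[0,0,-0.001],0],[[0,0,-0.002],0],[[0,0,-0.002],0]]}}

```text
time: 15.4
tool_pos: [0.5565, 0.19, 0.1706]
tool_rot: [0.001, 0.058, 0.998, 0.0]
contact_force: [-3.0, -1.3, 5.7]
gripper_width: 0.423
```

>>> {"name": "play_rows", "arguments": {"deltas": [[[0,0,-0.001],0],[[0,0,-0.0015],0],[[0,0,-0.0015],0]]}}

```text
time: 15.78
tool_pos: [0.5565, 0.19, 0.1705]
tool_rot: [0.001, 0.058, 0.998, 0.0]
contact_force: [-6.9, -1.7, 10.4]
gripper_width: 0.422
```

>>> {"name": "play_rows", "arguments": {"deltas": [[[0,0,0.0025],0],[[0,0,0.0025],0]]}}

```text
time: 16.02
tool_pos: [0.5566, 0.1901, 0.1706]
tool_rot: [0.001, 0.058, 0.998, 0.0]
contact_force: [-2.1, 0.2, 3.6]
gripper_width: 0.424
```

>>> {"name": "play_rows", "arguments": {"deltas": [[[0,0,0],0],[[0,0,0],0],[[0,0,0],0]], "grip": 0.1}}

```text
time: 16.4
tool_pos: [0.5559, 0.1899, 0.1694]
tool_rot: [-0.0, 0.058, 0.998, -0.0]
contact_force: [-0.6, -1.3, 0.1]
gripper_width: 0.548
```

>>> {"name": "play_rows", "arguments": {"deltas": [[[0,0,0],0],[[0,0,0],0],[[0,0,0],0],[[0,0,0],0]], "grip": 0.8}}

```text
time: 16.9
tool_pos: [0.5561, 0.19, 0.17]
tool_rot: [-0.0, 0.058, 0.998, -0.0]
contact_force: [0.1, -0.4, -1.4]
gripper_width: 0.898
```

```bash
python3 st.py;  python3 - <<'E'
from h import *
im,d=grab_frame('side'); lug=None
b=(90,210,180,300);cv2.imwrite('pics/s14.png',cv2.resize(im[b[0]:b[1],b[2]:b[3]],None,fx=5,fy=5,interpolation=cv2.INTER_CUBIC))
E
```

```text
16.9 [0.5561 0.19   0.17  ] jaw 83.36 F [ 0.12 -0.36 -1.43] T [ 0.08  0.   -0.01] g 0.8983
```

View pics/s14.png

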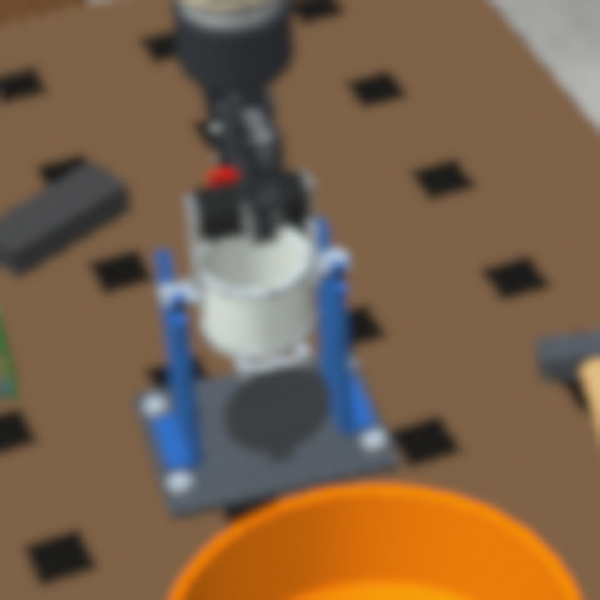

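Released and free; raising straight up, then clearing away for a last look.

>>> {"name": "play_rows", "arguments": {"deltas": [[[0,0,0.015],0],[[0,0,0.04],0],[[0,0,0.08],0],[[0,0,0.12],0],[[0,0,0.16],0]]}}

```text
time: 17.58
tool_pos: [0.5561, 0.19, 0.3328]
tool_rot: [0.001, 0.058, 0.998, 0.0]
contact_force: [0.2, 0.1, -0.3]
gripper_width: 0.904
```

>>> {"name": "play_rows", "arguments": {"deltas": [[[0,0.04,0.04],0],[[-0.03,0.09,0.04],0],[[-0.07,0.14,0.04],0],[[-0.11,0.18,0.04],0],[[-0.14,0.21,0.04],0]]}}

```text
time: 18.2
tool_pos: [0.4143, 0.4016, 0.3716]
tool_rot: [0.001, 0.057, 0.998, 0.001]
contact_force: [0.5, -0.1, -0.6]
gripper_width: 0.902
```

```bash
python3 st.py;  python3 - <<'E'
from h import *
im,d=grab_frame('side'); W=world('side',d)
b=(90,300,150,390);cv2.imwrite('pics/s15.png',cv2.resize(im[b[0]:b[1],b[2]:b[3]],None,fx=2.8,fy=2.8,interpolation=cv2.INTER_CUBIC))
a=np.radians(-6.7); X=np.array([np.cos(a),np.sin(a)]); Y=np.array([-X[1],X[0]])
q=W[...,:2]-[.556,.193]; lx=q@X; ly=q@Y
for s in (-1,1):
    m=(s*lx>.045)&(s*lx<.075)&(abs(ly)<.03)&(abs(W[...,2]-.155)<.012)&(d>0)&(im.min(-1)>110)
    P=np.c_[lx[m],ly[m],W[...,2][m]]*1000; print(s,m.sum(),np.median(P,0).round(1))
im,d=grab_frame('top');W=world('top',d)
b=(110,270,140,370);cv2.imwrite('pics/t15.png',cv2.resize(im[b[0]:b[1],b[2]:b[3]],None,fx=3.4,fy=3.4,interpolation=cv2.INTER_CUBIC))
m=np.zeros(d.shape,bool);m[165:230,160:235]=1
m&=(im.max(-1)<60)&(W[...,2]>.2); P=W[m]; print('bar',P.mean(0).round(4),P[:,2].max(),cv2.minAreaRect((P[:,:2]*1000).astype(np.float32)))
E
```

```text
18.2 [0.4143 0.4016 0.3716] jaw 83.45 F [ 0.49 -0.07 -0.61] T [-0.03 -0.02  0.02] g 0.902
-1 25 [-54.6   0.4 153.5]
1 18 [ 52.    4.6 154.1]
bar [0.5533 0.1789 0.2529] 1.4465376522053524 ((528.3778686523438, 82.45433807373047), (245.1621856689453, 74.84004974365234), 74.99453735351562)
```

View pics/s15.png

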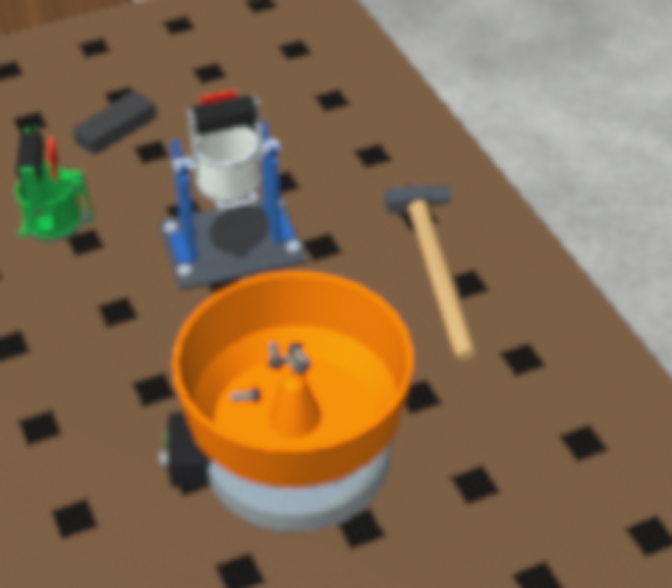

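View pics/t15.png

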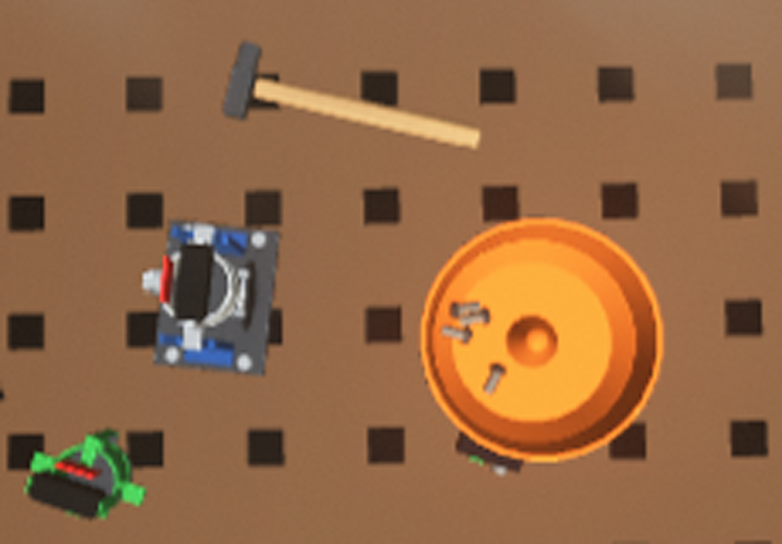

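Both lugs sit down in their notches (both read about z = 154 mm, as at the start). All four rivets lie in the bowl, near top crop (465,312), (478,316), (457,334) and (493,378). The bystanders in view have not moved. I'm handing the job in.

```bash
python3 -c "
from h import *
print(ticket.job_done())"
```

```text
the job is handed in; nothing more can be done
None
```

The job is handed in: the cup's four rivets are in the tumbler bowl, and the emptied cup hangs back on its stand with its bottom open. It took about 18 s of the 58 s allowed.

**What I did**
- **Carry:** I took the cup by its handle with the fingers just past first contact, so the tab stayed unreleased. It stayed shut up to the bowl.
- **Release:** I held it upright over the bowl's middle, with the underside about 4 cm above the rim by depth, and squeezed. The bottom fell open.
- **Return:** I carried it back with the bottom hanging, seated it, let go and moved clear.

**Last checks**
- **Rivets:** the final top view shows all four in the bowl, and none show on the bench.
- **Cup:** both lugs measured 154 mm high, the same as at the start. The tab is back at rest.
- **Bystanders:** the hammer and bar end look unmoved. The final crops don't show the forged eye, but the arm never went near it.

**What disagreed or failed**
- **Height offset:** the fingertips in the images were about 35 mm higher than the reported tool height. I set the grasp height from the images and felt no contact on the way down.
- **Seating force:** pressing the cup home peaked at about 10 N up, with some sideways force. I backed off before opening the fingers.
- **Handle check:** my final automatic measurement of the handle bar was spoiled by stray depth readings, so seating rests on the lug heights and the pictures.

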